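Find the tin that still has stock in it

ROBOT

A 7-joint arm with a two-finger parallel gripper is mounted at the origin on the work surface. World frame = base frame: x ahead of the robot, y to its left, z up, the work surface at z = 0. Lengths are in m, angles in rad, forces in N, time in s.
With the tool pointing down it reaches from about 0.425 to 0.8 m from the base axis. Payload 8.3 kg.
Tool frame: the origin (TCP) lies on the mounting face of the last link; the fingertips stand 173 mm ahead of it and the grasp point (between the pads) lies 155 mm ahead of it; z points along the fingers, y is the line along which they close (so a half turn about z gives the same grasp; the last joint's range is limited). The gripper opens to 85 mm and grips with 20 to 120 N. Pads are 22 mm wide; open, the fingers measure 114 mm over their backs; the gripper's body (76 mm by 85 mm) begins 54 mm behind the grasp point. The pads swing forward as they close: fully open they stand 13 mm farther back than shut.
Start: joints at [1.071, 0.383, 0.016, 1.37, -0.006, 1.388, -0.046], TCP at [0.264, -0.566, 0.405] pointing down, gripper open.
Joint ranges: [-2.95, 2.95], [-0.25, 2.06], [-1.52, 1.56], [0.18, 2.33], [-1.44, 4.58], [0.02, 2.06], [-3.01, 3.01]. Speed limits (rad/s): [2.39, 2.39, 3.01, 3.01, 3.14, 3.14, 3.14].

INTERFACE

Orientations are given as a unit quaternion [w, x, y, z].
In Python, from bench import env, fingers, eyes gives the robot as it stands. Calls block until the motion is done:
- env.move_pose(position, orientation): joint-space move of the TCP to a pose.
- env.move_linear(position, frame=None, speed=0.15, contact_N=None): straight line of the TCP; frame=None keeps the orientation; speed is the mean speed in m/s. With contact_N (N) it stops when the force on the tool has changed by that much, and returns True; else False.
- env.movej(angles): joint-space move.
- fingers.release() and fingers.grasp(grip_force=None): open the fingers fully, or close them until they stop; grip_force is the grip in N (None keeps the last).
- env.wait(seconds).
- env.ik(position, orientation): joint angles nearest the present ones, or None.
- eyes.capture(name): name is "side" or "top"; returns (picture, depth): 480x640x3 uint8, red, green, blue; 480x640 float32, m along the optical axis (not along the pixel's ray), 0 where there is no reading.
- eyes.camera_info(name): a dict with "vfov" (degrees; the focal length in pixels is half the picture's height over the tangent of half this angle, whatever the lens; pixels are square), "cx", "cy" (the principal point, pixels), "xyz" and "rotation" of the camera in the world. Camera axes: x right, y down, z forward; pixel columns grow to the right and rows downward; lengths in m; the calibration is good to about 2 mm. A picture is of the moment at which its call begins. camera_info takes no time and is no camera call.
A pose or a line that the arm cannot do raises env.Unreachable and nothing moves.
- env.sign_off(): hands the job in; it is judged then, once.
Trained networks look in the newest picture that a camera, given by its name, has taken for a name from the list of things; names that differ only in an ending like _2 or _b are one class to them, and where a whole thing is asked for, a point or a joint stands for the part that bears it (a point fixed in the world has none). Each returns a list of dicts, best first, with "p" (0 to 1); they miss things now and then, are a little off and sometimes report something else, mostly with a low value. They report only what shows in the picture. A call takes as long as a camera call. They do not tell look-alikes from the thing itself.
- eyes.cut_out(target, camera): "pixels" (480x640 bool, what is visible of it).
- eyes.tip_of(target, camera): "point" ([x, y, z] in m, in world coordinates, good to about 4 mm: a listed point, or the origin of a listed thing).
Readings, each from a call of its own:
- env.current_time_s(): time.
- env.current_qpos(): joint angles.
- env.current_dq(): joint speeds.
- env.current_tau(): joint torques, N m.
- env.current_tool_pos(): TCP position.
- env.current_ee_rot(): TCP orientation.
- env.current_ft_force(): force on the tool from outside, world axes, zero at the start.
- env.current_ft_torque(): the same for the moment, N m.
- env.current_width(): opening from 0.0 (shut) to 1.0 (fully open).
- env.current_gripper_force(): force on a finger pad.
Only numpy, scipy, OpenCV 4.12 (cv2) and the standard library are available. Lean on these libraries where they do the work, as an engineer would, in place of code of your own. Each camera call takes 0.05 s, during which the arm holds its last target. There are 200 camera calls.

TASK

Two look-alike lidded tins stand apart on the bench: one is full of hardware, the other is nearly empty. Lift the left one well clear of the bench (more than 5 cm), stand it back on the bench and let go, then lift the right one likewise, to feel which is heavier; put the lighter tin squarely on top of the column of two empty tins, then pick up the heavier one and finish while holding it level and still, centred over the round steel dish and at least a hand's breadth (10 cm, and no more than 30 cm) above the bench. Do not drop a tin, do not shift the column, and leave everything else where it is; left and right are as seen from the robot, looking ahead.

Things in the scene. Friction and masses are not known exactly. Their poses are not given: they have to be found in the camera images.
- tin_left: The left one (at +y) of the two separate tins: closed steel tin, hinged lid, 90 x 60 x 40 mm (x, y, z), flat top. Origin: centre of underside; x along its length, z up. Grasp from above across the 60 mm width. Which tin is the full one changes from run to run and cannot be seen: full 0.40 to 0.56 kg, nearly empty 0.15 to 0.23 kg, contents in the middle.
- tin_right: The right one (at -y) of the two separate tins: closed steel tin, hinged lid, 90 x 60 x 40 mm (x, y, z), flat top. Origin: centre of underside; x along its length, z up. Outwardly the same as the left one, and grasped the same way; the contents are the other ones.
- stack_base: Lower tin of the column: closed steel tin, hinged lid, 90 x 60 x 40 mm (x, y, z), flat top. Origin: centre of underside; x along its length, z up. Empty, about 0.2 kg, loose on the bench.
- stack_top: Upper tin of the column, loose on top of the lower one: closed steel tin, hinged lid, 90 x 60 x 40 mm (x, y, z), flat top. Origin: centre of underside; x along its length, z up. Empty, about 0.2 kg. The column's top is 40 mm above this origin (80 mm above the bench); the lighter tin goes on it, long sides in line, either way round.
- dish: Round open steel parts dish, 120 mm across, 30 mm high, fixed to the bench. Origin: centre of its underside. The heavier tin is held over it. Dish and column change sides from run to run.
- tape: Roll of grey tape lying flat, 84 mm across, 24 mm high, origin under its centre. A bystander; leave it where it is.
- jar: Closed glass jar, 54 mm across, 70 mm high, origin under its centre. A bystander; leave it where it is.
- bitbox: Flat black drill-bit box, 100 x 55 x 28 mm, origin under its centre. A bystander; leave it where it is.
Mind the look-alikes: they are no part of the job. Leave any pink or purple look-alike of the tin_right alone.

How it is judged:
On the way, in this order (a step that is already met when the one before it is completed fails the run):
1. the left tin is lifted more than 5 cm while the right one stands untouched (height (world z) of tin_left above 0.05 m and contact force between tin_left and the fingers above 1 N and height (world z) of tin_right below 0.006 m and angle between tin_right's own z axis and vertical below 0.06 rad and contact force between tin_right and the fingers below 0.1 N), for 0.2 s.
2. the left tin stands on the bench again, let go, and the right one is lifted more than 5 cm (height (world z) of tin_right above 0.05 m and contact force between tin_right and the fingers above 1 N and height (world z) of tin_left below 0.006 m and angle between tin_left's own z axis and vertical below 0.06 rad and contact force between tin_left and the fingers below 0.1 N), for 0.2 s.
3. the lighter tin (it weighs on the column with less than 3 N) stands squarely on the column, let go (((horizontal distance between tin_left and stack_top below 0.01 m and z of tin_left in the frame of stack_top between 0.036 and 0.044 m and angle between the x axis of tin_left and the x axis of stack_top, either way round below 0.14 rad and angle between tin_left's own z axis and vertical below 0.06 rad and contact force between tin_left and stack_top between 1 and 3 N and contact force between tin_left and the fingers below 0.1 N and linear speed of tin_left below 0.02 m/s) or (horizontal distance between tin_right and stack_top below 0.01 m and z of tin_right in the frame of stack_top between 0.036 and 0.044 m and angle between the x axis of tin_right and the x axis of stack_top, either way round below 0.14 rad and angle between tin_right's own z axis and vertical below 0.06 rad and contact force between tin_right and stack_top between 1 and 3 N and contact force between tin_right and the fingers below 0.1 N and linear speed of tin_right below 0.02 m/s))), for 0.3 s.
At the end, for the whole second after the job is handed in: Lighter tin (under 3 N) released on the column, within 10 mm and 8 degrees of the upper tin, level; column intact, shifted under 3 cm. Heavier tin held by the fingers alone, underside 10 to 30 cm over the bench, within 35 mm of the dish centre, tilted under 8 degrees, still (horizontal distance between stack_base and stack_top below 0.01 m and z of stack_top in the frame of stack_base between 0.036 and 0.044 m and angle between the x axis of stack_base and the x axis of stack_top, either way round below 0.14 rad and angle between stack_base's own z axis and vertical below 0.06 rad and distance of stack_base from where it was at the start of the episode below 0.03 m and (((horizontal distance between tin_left and stack_top below 0.01 m and z of tin_left in the frame of stack_top between 0.036 and 0.044 m and angle between the x axis of tin_left and the x axis of stack_top, either way round below 0.14 rad and angle between tin_left's own z axis and vertical below 0.06 rad and contact force between tin_left and stack_top between 1 and 3 N and contact force between tin_left and the fingers below 0.1 N and linear speed of tin_left below 0.02 m/s) and (height (world z) of tin_right between 0.1 and 0.3 m and horizontal distance between tin_right and dish below 0.035 m and angle between tin_right's own z axis and vertical below 0.15 rad and contact force between tin_right and the fingers above 1 N and contact force between tin_right and dish below 0.1 N and linear speed of tin_right below 0.03 m/s)) or ((horizontal distance between tin_right and stack_top below 0.01 m and z of tin_right in the frame of stack_top between 0.036 and 0.044 m and angle between the x axis of tin_right and the x axis of stack_top, either way round below 0.14 rad and angle between tin_right's own z axis and vertical below 0.06 rad and contact force between tin_right and stack_top between 1 and 3 N and contact force between tin_right and the fingers below 0.1 N and linear speed of tin_right below 0.02 m/s) and (height (world z) of tin_left between 0.1 and 0.3 m and horizontal distance between tin_left and dish below 0.035 m and angle between tin_left's own z axis and vertical below 0.15 rad and contact force between tin_left and the fingers above 1 N and contact force between tin_left and dish below 0.1 N and linear speed of tin_left below 0.03 m/s)))); the arm keeps its last pose, push and grip.
It fails at once if a bystander is moved by more than 3 cm (distance of any of tape, jar, bitbox from where it was at the start of the episode above 0.03 m).
It fails at once if a tin is dropped (falls freely faster than 0.6 m/s, some 2 cm) ((contact force between tin_left and the fingers below 0.05 N and linear speed of tin_left above 0.6 m/s) or (contact force between tin_right and the fingers below 0.05 N and linear speed of tin_right above 0.6 m/s)).
It fails at once if the column is shifted by more than 3 cm (distance of any of stack_base, stack_top from where it was at the start of the episode above 0.03 m).
It also fails if it takes over 72 s, if anything falls off the work surface, if the arm or the gripper's body presses on something with over 40 N, if the wrist force passes 120 N, or if a joint passes its speed limit or range.

## Working session

There is one attempt and no reset: what is moved stays moved. The work goes in short steps, each a Python script; the robot and the scene stay as the last script left them, time stands still between calls to the robot, and variables do not carry over. Pictures are saved under pics/ and viewed, at most 10 in all, crops included, and the job is handed in when it is done.

```bash
mkdir -p pics; ls; cat > h.py <<'E'
import numpy as np, cv2
from bench import env, fingers, eyes
def K(n):
    c=eyes.camera_info(n); f=240/np.tan(np.radians(c["vfov"])/2); return c,f
def cloud(n,depth):
    c,f=K(n); v,u=np.mgrid[0:480,0:640]
    P=np.stack([(u-c["cx"])/f*depth,(v-c["cy"])/f*depth,depth],-1)
    return P@np.array(c["rotation"]).T+np.array(c["xyz"])
E
python3 - <<'E'
from h import *
print(env.current_time_s(),env.current_tool_pos(),env.current_ee_rot(),env.current_ft_force())
for n in("top","side"):
    c=eyes.camera_info(n);print(n,c)
    p,d=eyes.capture(n);cv2.imwrite(f"pics/{n}0.png",p[:,:,::-1]);np.save(f"{n}_d.npy",d);W=cloud(n,d)
    for t in("tin_left","tin_right","stack_base","stack_top","dish","tape","jar","bitbox"):
        print(n,t,[(np.round(r["point"],3).tolist(),round(r["p"],2)) for r in eyes.tip_of(t,n)])
        for r in eyes.cut_out(t,n):
            m=r["pixels"]&(d>0)
            if m.sum()<20: continue
            Q=W[m]; zt=np.percentile(Q[:,2],90); T=Q[abs(Q[:,2]-zt)<.006]
            b=cv2.minAreaRect((T[:,:2]*1000).astype(np.float32))
            v,u=np.nonzero(m)
            print("   cut",round(r["p"],2),m.sum(),"px",int(u.mean()),int(v.mean()),"z",round(zt,3),np.round(b[0],1),np.round(b[1],1),round(b[2],1))
E
```

```text
pics
0.0 [ 0.26435086 -0.56617702  0.40364368] [-9.63881482e-04  9.76239397e-01  2.16692525e-01 -2.46421884e-04] [-0.26051896  0.77217957  1.01562018]
top {'vfov': 52.68326827704232, 'cx': 315.52212136974424, 'cy': 237.6274930973414, 'xyz': array([0.43711982, 0.01268089, 0.97278384]), 'rotation': array([ 0.01770441, -0.70184055,  0.71186725, -0.01874575])}Traceback (most recent call last):
  File "<stdin>", line 5, in <module>
  File "h.py", line 8, in cloud
    return P@np.array(c["rotation"]).T+np.array(c["xyz"])
           ~^~~~~~~~~~~~~~~~~~~~~~~~~~
ValueError: matmul: Input operand 1 has a mismatch in its core dimension 0, with gufunc signature (n?,k),(k,m?)->(n?,m?) (size 4 is different from 3)
```

```bash
cat > h.py <<'E'
import numpy as np, cv2
from scipy.spatial.transform import Rotation as R
from bench import env, fingers, eyes
def quat(q): return R.from_quat(np.array(q)[[1,2,3,0]])
def K(n):
    c=eyes.camera_info(n); f=240/np.tan(np.radians(c["vfov"])/2); return c,f
def cloud(n,depth):
    c,f=K(n); v,u=np.mgrid[0:480,0:640]
    P=np.stack([(u-c["cx"])/f*depth,(v-c["cy"])/f*depth,depth],-1)
    return P@quat(c["rotation"]).as_matrix().T+np.array(c["xyz"])
E
cat > look.py <<'E'
from h import *
import sys
def look(n,tag,names=("tin_left","tin_right","stack_base","stack_top","dish","tape","jar","bitbox")):
    p,d=eyes.capture(n);cv2.imwrite(f"pics/{n}{tag}.png",p[:,:,::-1]);W=cloud(n,d);np.save(f"{n}{tag}_d.npy",d)
    for t in names:
        print(n,t,[(np.round(r["point"],3).tolist(),round(r["p"],2)) for r in eyes.tip_of(t,n)])
        for r in eyes.cut_out(t,n):
            m=r["pixels"]&(d>0)
            if m.sum()<20: continue
            Q=W[m]; zt=np.percentile(Q[:,2],90); T=Q[abs(Q[:,2]-zt)<.006]
            b=cv2.minAreaRect((T[:,:2]*1000).astype(np.float32))
            v,u=np.nonzero(m)
            print("   cut",round(r["p"],2),m.sum(),"px",int(u.mean()),int(v.mean()),"z",round(zt,3),np.round(b[0],1),np.round(b[1],1),round(b[2],1))
E
python3 - <<'E'
from look import *
look("top","0");look("side","0");print(eyes.camera_info("side"))
E
```

```text
top tin_left [([0.489, 0.078, -0.0], 0.96)]
   cut 0.69 1600 px 283 236 z 0.042 [488.5  73.8] [61.4 92.1] 67.6
top tin_right [([0.435, -0.25, -0.002], 0.82), ([0.342, -0.102, 0.0], 0.67), ([0.269, -0.237, -0.0], 0.64)]
   cut 0.92 1737 px 451 262 z 0.042 [ 433.9 -253.5] [92.6 61.5] 59.3
   cut 0.88 1608 px 374 312 z 0.043 [ 341.4 -100.6] [93.8 61.5] 20.4
   cut 0.73 1599 px 370 242 z 0.042 [473.2 -96.9] [92.9 61.5] 3.1
   cut 0.72 1853 px 446 348 z 0.042 [ 265.5 -237.5] [62.5 93.1] 40.4
top stack_base [([0.588, -0.288, -0.001], 0.82)]
   cut 0.65 307 px 453 189 z 0.038 [ 577.9 -260.7] [104.6  46.7] 14.5
   cut 0.47 1562 px 371 242 z 0.042 [474.1 -97. ] [91.1 61.5] 3.3
top stack_top [([0.586, -0.285, 0.042], 0.83)]
   cut 0.83 1894 px 471 181 z 0.082 [ 583.9 -284.6] [61.3 92.9] 70.4
top dish [([0.568, 0.343, 0.0], 0.83)]
top tape [([0.692, 0.007, -0.001], 0.93)]
   cut 0.72 917 px 319 137 z 0.026 [6.871e+02 2.000e-01] [81.4 82.5] 88.7
top jar [([0.709, -0.182, 0.0], 0.78)]
   cut 0.97 840 px 415 123 z 0.072 [ 706.5 -187.1] [47.2 46.6] 9.8
top bitbox [([0.69, 0.136, 0.004], 0.83)]
   c
[... 867 characters left out ...]
 ] [ 64.9 100.3] 70.0
   cut 0.31 817 px 264 221 z 0.023 [685.3   3.3] [80.5 84. ] 21.0
side dish [([0.567, 0.347, 0.0], 0.6)]
   cut 0.72 2971 px 147 324 z 0.028 [565.  344.1] [119.  116.3] 5.0
side tape []
   cut 0.56 875 px 264 221 z 0.023 [686.6   4. ] [82.  85.5] 77.4
side jar [([0.712, -0.185, 0.0], 0.76)]
   cut 0.56 722 px 320 180 z 0.069 [ 705.  -184.4] [46.  49.7] 50.3
side bitbox [([0.687, 0.134, 0.002], 0.96)]
   cut 0.57 1174 px 214 245 z 0.028 [685.5 135.4] [100.   55.1] 9.5
{'vfov': 51.84430193790177, 'cx': 320.4848865388457, 'cy': 240.65446470314347, 'xyz': array([-0.05908816,  0.51795981,  0.65939744]), 'rotation': array([ 0.17574844, -0.36177714,  0.82309559, -0.40092821])}
```

View pics/top0.png

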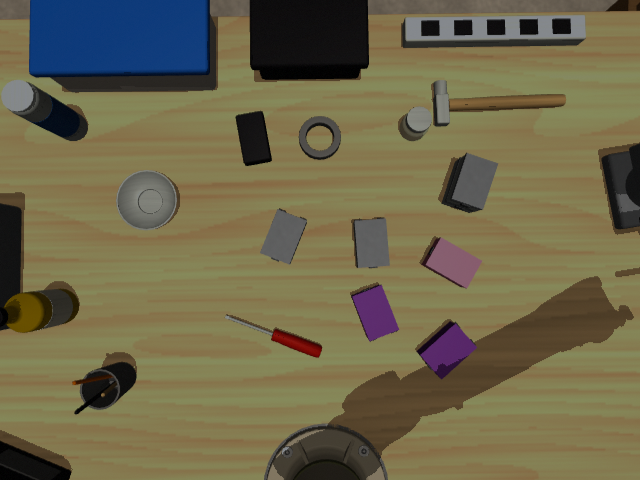

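View pics/side0.png

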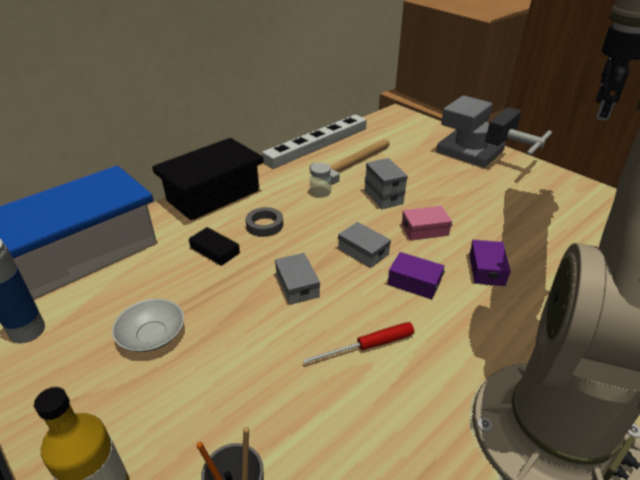

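The top view shows the plain grey tins at px (283,236) on the left and (371,242) on the right. The column is at (471,181) and the dish at (148,200). The pink and purple look-alikes, at (451,262), (374,312) and (446,348), stay untouched.

```bash
cat >> h.py <<'E'
L=(.488,.0755,-22.4); RT=(.473,-.0955,3.5); COL=(.5846,-.2838,-19.8); DISH=(.566,.344)
def Q(yaw):
    q=(R.from_euler('z',yaw,degrees=True)*R.from_euler('x',180,degrees=True)).as_quat(); return q[[3,0,1,2]]
def best(p,yaw,tries=(0,180,-180)):
    q0=env.current_qpos(); c=[]
    for k in tries:
        j=env.ik(p,Q(yaw+k))
        if j is not None: c.append((abs(np.array(j)-q0).max(),yaw+k))
    return min(c)[1]
def weigh():
    env.wait(.3); f=[]
    for _ in range(8): f.append(np.r_[env.current_ft_force(),env.current_ft_torque()]); env.wait(.03)
    return np.mean(f,0)
def st(s=""): print(s,round(env.current_time_s(),2),np.round(env.current_tool_pos(),4),"w",round(env.current_width(),3),"g",round(float(np.max(env.current_gripper_force())),1))
ZG=.180
def pick(t,zup=.30):
    p=np.array([t[0],t[1],zup]); y=best(p,t[2]); env.move_pose(p,Q(y)); f0=weigh()
    env.move_linear([t[0],t[1],ZG],speed=.12); fingers.grasp(grip_force=45); st("gripped")
    env.move_linear([t[0],t[1],zup],speed=.1); f1=weigh(); st("up"); print("dF,dM",np.round(f1-f0,2)); return y
E
python3 - <<'E'
from h import *
for t in (L,RT,COL,(*DISH,0)):
    for z in(.18,.3,.35,.4):
        y=t[2]
        print(t,z,[None if (j:=env.ik([t[0],t[1],z],Q(y+k))) is None else np.round(j,2).tolist() for k in(0,180)])
y=pick(L); print("yaw",y)
E
```

```text
(0.488, 0.0755, -22.4) 0.18 [[0.24, 0.4, -0.54, 1.95, 0.27, 0.86, -2.4], [0.5, 0.5, -0.87, 1.94, 0.48, 0.92, 0.57]]
(0.488, 0.0755, -22.4) 0.3 [[0.36, 0.25, -0.65, 1.84, 0.17, 1.11, -2.32], [0.49, 0.28, -0.82, 1.84, 0.23, 1.12, 0.77]]
(0.488, 0.0755, -22.4) 0.35 [[0.38, 0.19, -0.67, 1.78, 0.13, 1.21, -2.29], [0.5, 0.22, -0.81, 1.77, 0.17, 1.22, 0.82]]
(0.488, 0.0755, -22.4) 0.4 [[0.4, 0.16, -0.69, 1.7, 0.1, 1.32, -2.26], [0.49, 0.17, -0.79, 1.7, 0.12, 1.32, 0.86]]
(0.473, -0.0955, 3.5) 0.18 [[0.42, 0.35, -0.33, 1.99, 0.15, 0.83, -1.5], [0.67, 0.4, -0.62, 1.98, 0.3, 0.86, 1.51]]
(0.473, -0.0955, 3.5) 0.3 [[0.47, 0.18, -0.37, 1.88, 0.07, 1.09, -1.44], [0.69, 0.21, -0.62, 1.87, 0.14, 1.1, 1.65]]
(0.473, -0.0955, 3.5) 0.35 [[0.48, 0.13, -0.37, 1.82, 0.05, 1.2, -1.42], [0.69, 0.16, -0.61, 1.81, 0.1, 1.21, 1.68]]
(0.473, -0.0955, 3.5) 0.4 [[0.48, 0.1, -0.37, 1.74, 0.04, 1.31, -1.41], [0.69, 0.12, -0.6, 1.73, 0.07, 1.31, 1.71]]
(0.5846, -0.2838, -19.8) 0.18 [[0.45, 0.62, -0.06, 1.54, 0.04, 0.98, -1.54], [0.73, 0.67, -0.47, 1.52, 0.33, 1.03, 1.4]]
(0.5846, -0.2838, -19.8) 0.3 [[0.46, 0.5, -0
[... 218 characters left out ...]
8) 0.4 [[0.46, 0.44, -0.08, 1.3, 0.04, 1.4, -1.54], [0.73, 0.49, -0.5, 1.28, 0.23, 1.43, 1.48]]
(0.566, 0.344, 0) 0.18 [[-0.1, 0.78, -0.76, 1.47, 0.57, 1.12, -2.53], [-0.01, 0.85, -0.91, 1.47, 0.7, 1.17, 0.53]]
(0.566, 0.344, 0) 0.3 [[-0.02, 0.7, -0.92, 1.37, 0.56, 1.34, -2.52], [0.01, 0.73, -0.97, 1.37, 0.6, 1.35, 0.6]]
(0.566, 0.344, 0) 0.35 [[-0.01, 0.68, -0.96, 1.3, 0.55, 1.43, -2.51], [0.02, 0.71, -1.03, 1.3, 0.6, 1.45, 0.61]]
(0.566, 0.344, 0) 0.4 [[-0.01, 0.65, -0.99, 1.23, 0.54, 1.53, -2.49], [0.03, 0.7, -1.1, 1.22, 0.61, 1.56, 0.61]]
gripped 6.27 [0.4884 0.0757 0.1809] w 0.697 g 49.0
up 8.18 [0.488  0.0755 0.3   ] w 0.692 g 49.4
dF,dM [-0.06 -0.01 -4.57  0.    0.01  0.01]
yaw -202.4
```

The left tin weighs about 0.47 kg, so it's likely the full one. I'll set it down and lift the right one.

```bash
python3 - <<'E'
from h import *
env.move_linear([L[0],L[1],.186],speed=.1)
print(env.move_linear([L[0],L[1],.1795],speed=.02,contact_N=3)); st("down")
fingers.release(); env.move_linear([L[0],L[1],.30],speed=.12)
y=pick(RT); print("yaw",y)
from look import *
look("side","1",("tin_left","tin_right")); look("top","1",("tin_left","tin_right","stack_top"))
E
```

```text
True
down 9.81 [0.4883 0.0755 0.1809] w 0.694 g 50.7
gripped 14.22 [ 0.4733 -0.0956  0.1808] w 0.696 g 48.7
up 16.13 [ 0.473  -0.0955  0.3   ] w 0.696 g 48.7
dF,dM [-0.08  0.42 -1.71 -0.01  0.01 -0.03]
yaw -176.5
side tin_left [([0.478, -0.096, 0.119], 0.67), ([0.586, -0.281, 0.044], 0.26)]
   cut 0.66 1639 px 297 278 z 0.04 [488.1  76.2] [61.4 95.1] 67.9
side tin_right [([0.432, -0.248, 0.0], 0.98), ([0.268, -0.238, 0.001], 0.77), ([0.343, -0.1, -0.003], 0.75), ([0.481, -0.098, 0.121], 0.71)]
   cut 0.91 1567 px 488 262 z 0.04 [ 266.3 -235.8] [62.  95.2] 40.6
   cut 0.89 1191 px 371 199 z 0.158 [471.1 -94.4] [92.1 63.8] 2.4
   cut 0.57 1381 px 425 222 z 0.039 [ 433.7 -250.3] [94.7 66.7] 60.7
   cut 0.56 1807 px 415 274 z 0.04 [340.5 -98.4] [92.  66.4] 19.8
top tin_left [([0.489, 0.076, 0.002], 0.6)]
   cut 0.95 1587 px 283 236 z 0.042 [487.5  73.5] [61.2 93.5] 67.8
top tin_right [([0.339, -0.1, 0.0], 0.94), ([0.477, -0.096, 0.122], 0.69)]
   cut 0.65 291 px 364 243 z 0.161 [472.4 -72.8] [91.2 15.9] 5.8
   cut 0.62 1206 px 370 312 z 0.042 [339.4 -96.7] [93.3 52.9] 20.5
top stack_top [([0.588, -0.284, 0.043], 0.81), ([0.71, -0.182, 0.001], 0.15)]
   cut 0.92 869 px 478 169 z 0.082 [ 597.4 -289.2] [62.4 66.9] 68.7
```

View pics/side1.png

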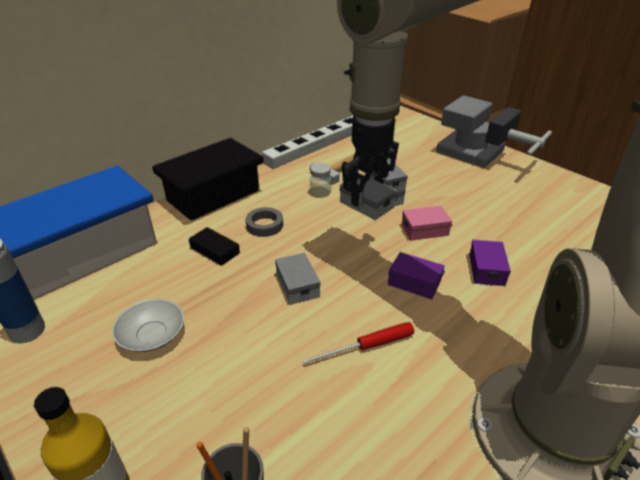

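The right tin weighs about 0.17 kg, so it is the lighter. It hangs level in the gripper at px (371,199), and the left tin stands back in its place at (297,278). Next, the column.

```bash
python3 - <<'E'
from h import *
x,y,a=COL; p=[x,y,.32]; a=best(p,a,(-180,180)); print(a)
env.move_linear([RT[0],RT[1],.32],speed=.1)
env.move_pose(p,Q(a)); env.move_linear([x,y,.272],speed=.06); env.wait(.3); st("above")
from look import *
look("side","2",("stack_top","stack_base"))
p=cv2.imread("pics/side2.png")[110:250,290:490]; cv2.imwrite("pics/side2c.png",cv2.resize(p,None,fx=4,fy=4)[:600])
E
```

```text
-199.8
above 19.22 [ 0.5847 -0.2838  0.2723] w 0.693 g 48.8
side stack_top [([0.592, -0.279, 0.042], 0.7)]
   cut 0.8 763 px 385 179 z 0.079 [ 585.6 -280.2] [59.4 96. ] 71.3
side stack_base [([0.586, -0.286, 0.002], 0.79)]
   cut 0.85 580 px 383 195 z 0.036 [ 577.5 -257.8] [106.4  51.9] 15.3
```

View pics/side2c.png

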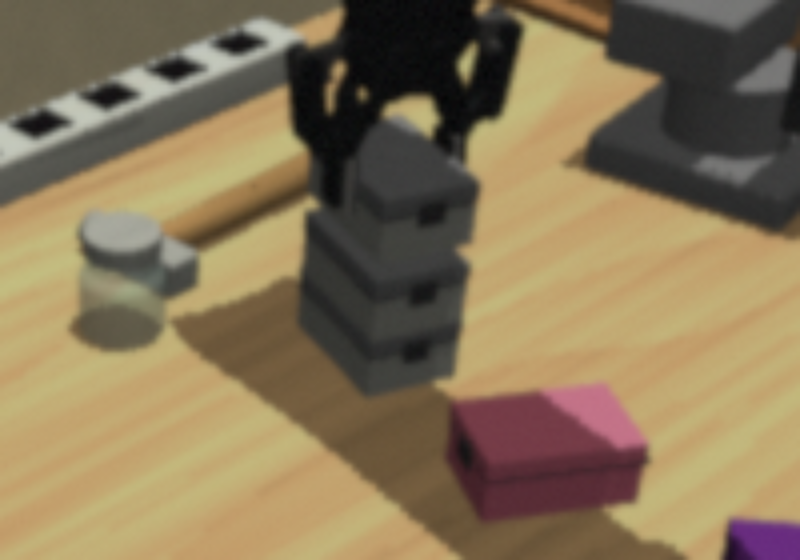

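The held tin hovers in line above the column (crop px 355–478, 130–255), with edges matching to within about a pixel of the real image. I'll lower it.

```bash
python3 - <<'E'
from h import *
x,y,_=COL
print(env.move_linear([x,y,.2585],speed=.015,contact_N=1.2)); st("touch"); print(np.round(weigh(),2))
fingers.release(); env.wait(.2); env.move_linear([x,y,.34],speed=.08); st()
env.move_pose([L[0],L[1],.30],Q(best([L[0],L[1],.30],L[2]))); st()
from look import *
look("side","3",("stack_top","tin_left","tin_right")); look("top","3",("stack_top","tin_left"))
p=cv2.imread("pics/side3.png")[110:250,290:490]; cv2.imwrite("pics/side3c.png",cv2.resize(p,None,fx=4,fy=4))
E
```

```text
True
touch 20.17 [ 0.5846 -0.2838  0.2609] w 0.692 g 49.6
[-0.23  0.28  5.63 -0.12  0.02 -0.02]
 22.47 [ 0.5844 -0.2838  0.3392] w 1.0 g 0.0
 23.87 [0.4887 0.0742 0.3001] w 0.999 g 0.0
side stack_top [([0.587, -0.282, 0.044], 0.94)]
   cut 0.81 626 px 384 181 z 0.077 [ 576.3 -257.7] [104.5  49. ] 13.5
   cut 0.3 593 px 383 195 z 0.035 [ 579.6 -259.4] [107.9  53.9] 14.7
side tin_left [([0.493, 0.074, 0.0], 0.66), ([0.586, -0.285, 0.002], 0.58)]
   cut 0.69 1666 px 297 277 z 0.04 [487.7  76.1] [62.1 94.9] 67.5
   cut 0.62 1139 px 214 245 z 0.028 [685.1 135.7] [99.1 56.2] 9.0
side tin_right [([0.591, -0.286, 0.078], 0.96), ([0.433, -0.253, 0.002], 0.9), ([0.342, -0.099, -0.004], 0.88), ([0.269, -0.239, 0.002], 0.68)]
   cut 0.97 1840 px 415 274 z 0.04 [340.3 -98. ] [91.9 64.9] 20.0
   cut 0.93 1613 px 489 262 z 0.04 [ 265.7 -235.5] [61.9 95.8] 40.7
   cut 0.74 1143 px 387 160 z 0.119 [ 584.3 -281.8] [ 63.2 100.8] 70.3
   cut 0.72 1631 px 297 277 z 0.04 [488.2  76.4] [62.2 95.1] 68.2
   cut 0.61 1420 px 426 222 z 0.039 [ 435.5 -249.6] [94.7 68.8] 59.4
   cut 0.33 573 px 262 224 z 0.024 [678.9  10.4] [81.5 67.1] 49.5
top stack_top [([0.585, -0.288, 0.044], 0.75)]
   cut 0.8 336 px 458 186 z 0.079 [ 579.6 -259.2] [102.1  44.2] 11.6
top tin_left []
   cut 0.48 2184 px 479 178 z 0.122 [ 584.8 -286.1] [62.4 93.1] 70.3
```

View pics/side3c.png

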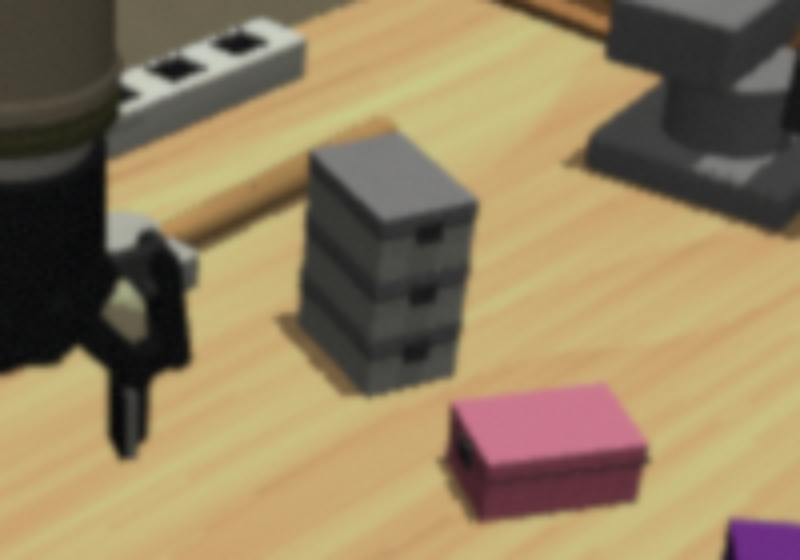

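The three tins stand flush (crop px 305–475, 140–395), with the new one within about 2 mm and 1° of the column. Now I'll pick up the heavy tin.

```bash
python3 - <<'E'
from h import *
y=pick(L,.34)
p=[*DISH,.34]; a=best(p,0,(y-20,y,y+20,y+40)); print(y,a)
env.move_pose(p,Q(a)); env.wait(1.0); st("over dish"); print(np.round(env.current_dq(),3))
from look import *
look("side","4",("stack_top","tin_left","dish"))
E
```

```text
gripped 27.16 [0.4883 0.0755 0.1806] w 0.696 g 48.7
up 29.48 [0.488  0.0755 0.34  ] w 0.696 g 49.4
dF,dM [-0.45  0.19 -4.86 -0.02 -0.02  0.01]
-202.4 -162.4
over dish 31.56 [0.566  0.3441 0.34  ] w 0.694 g 49.5
[ 0.002 -0.001  0.002 -0.001 -0.001  0.     0.001]
side stack_top [([0.589, -0.281, 0.044], 0.62)]
   cut 0.57 625 px 385 181 z 0.076 [ 578.1 -259. ] [107.8  51.5] 14.6
side tin_left [([0.566, 0.342, 0.158], 0.96)]
   cut 0.71 2249 px 134 256 z 0.199 [559.5 347. ] [86.2 76.3] 23.4
side dish [([0.566, 0.343, 0.001], 0.87)]
   cut 0.69 2862 px 147 324 z 0.028 [565.1 344.3] [117.9 117.7] 13.7
```

View pics/side4.png

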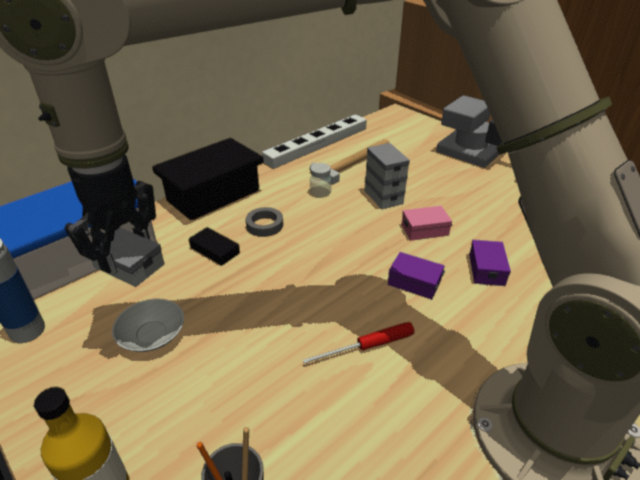

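The heavy tin (px 134,256) is held level about 16 cm up over the dish (147,324), and the column of three is intact at (385,175).

```bash
python3 -c "
from h import *
print(env.sign_off())"
```

```text
the job is handed in; nothing more can be done
None
```

I handed the job in at about 32 s of the 72 s allowed: the right tin (about 0.17 kg, the lighter) stands squarely on the column, and the left tin (about 0.48 kg) is held level and still, about 16 cm above the bench and centred over the dish; hand-in returned no verdict.

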